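# Start up the weighing station

## Task

Start up the weighing station by pressing with the closed fingertips, in this order: press the green-marked end of the orange rocker on the power box fully down, then the green-marked end of the black rocker on the label printer, and last press the blue zero key of the balance fully down and let it go. Press no other key, keep off the steel weighing pan, and leave the loose things lying about where they are; nothing is to be picked up.

Things in the scene. Friction and masses are not known exactly. Their poses are not given: they have to be found in the camera images.
- power_rocker (a joint): Rocker joint (rad) of the orange rocker switch on the power box. 0 = off: the green-marked half slopes up from the pivot by 0.44 rad, the other half is level. 0.44 = fully on: the green-marked half is level. Starts at 0 to 0.06. No spring: friction (about 3 N at the end), a firm stop, and it stays where it is left. The marked end is the one at the front of the power box (its -x side).
- power_rocker_press (a point): Pressing point on the green-marked half of the orange rocker on the power box, 19 mm from the pivot; moves with it. Each half is 25 mm long, 28 mm wide; green stripe at the end to press. Fully on, the point is 8 mm lower than off, 14 mm above the top of the power box (frame round the rocker: 8 mm). Its -x axis, level when off, points from pivot to marked end; its z axis is up when off.
- printer_rocker (a joint): Rocker joint (rad) of the black rocker switch on the label printer. 0 = off: the green-marked half slopes up from the pivot by 0.44 rad, the other half is level. 0.44 = fully on: the green-marked half is level. Starts at 0 to 0.06. No spring: friction (about 3 N at the end), a firm stop, and it stays where it is left. The marked end points to the printer's left as seen by the robot (its +y side).
- printer_rocker_press (a point): Pressing point on the green-marked half of the black rocker on the label printer, 19 mm from the pivot; moves with it. Each half is 25 mm long, 28 mm wide; green stripe at the end to press. Fully on, the point is 8 mm lower than off, 14 mm above the top of the printer (frame round the rocker: 8 mm). Its -x axis, level when off, points from pivot to marked end; its z axis is up when off.
- zero_key (a joint): Blue zero key of the balance, joint in m: 0 = up, 0.006 = fully down. Sprung: starts to move at 1.2 N, fully down at 4 N, and comes up again when let go. It stands in a row of three round keys at the front of the balance; which key stands where varies.
- zero_key_top (a point): Centre of the top face of the blue key; moves down with it. The key is 28 mm in diameter, travels 6 mm straight down and stands 10 mm proud of its grey collar (44 mm diameter). The keys stand 62 mm apart.
- menu_key (a joint): White key of the balance, joint in m: 0 = up, 0.006 = fully down. Sprung: starts to move at 1.2 N, fully down at 4 N, and comes up again when let go. To be left alone.
- menu_key_top (a point): Centre of the top face of the white key, same size as the blue one.
- off_key (a joint): Red key of the balance, joint in m: 0 = up, 0.006 = fully down. Sprung: starts to move at 1.2 N, fully down at 4 N, and comes up again when let go. To be left alone.
- off_key_top (a point): Centre of the top face of the red key, same size as the blue one.
- feed_key (a joint): Yellow key on top of the label printer, joint in m: 0 = up, 0.006 = fully down. Sprung: starts to move at 1.2 N, fully down at 4 N, and comes up again when let go. To be left alone.
- feed_key_top (a point): Centre of the top face of the yellow key, 22 mm in diameter.
- balance: White balance, fixed, 300 mm deep (x), 200 mm wide (y); origin at the centre of its underside, front (keys and display) at its -x side. The key shelf is 40 mm high, its housing behind it 62 mm; a clear glass ring 148 mm in diameter, up to 112 mm above the table, surrounds the pan.
- pan: Round steel weighing pan of the balance, 116 mm in diameter, its top 78 mm above the table, inside the glass ring; origin under its centre.
- power_box: Grey power box, fixed, 170 mm deep (x), 110 mm wide, 60 mm high; origin at the centre of its underside, front to -x. The orange rocker is on the front part of its top.
- printer: White label printer, fixed, 200 mm deep (x), 130 mm wide, 90 mm high; origin at the centre of its underside, front to -x. The black rocker is on the front part of its top. Power box and printer stand one on each side of the balance; which is on which side varies.
- weight_large: Loose bystander: steel calibration weight with a knob top, 36 mm diameter, 58 mm tall, standing on the rear part of the printer's top; origin at the centre of its underside.
- weight_small: Loose bystander: brass calibration weight with a knob top, 30 mm diameter, 45 mm tall, on the table; origin at the centre of its underside.
- weight_case: Loose bystander: yellow plastic weight case, 46 x 42 x 33 mm, standing on the rear part of the power box; origin at the centre of its underside.
- sample_jar: Loose bystander: amber jar with a white cap, 52 mm diameter, 70 mm tall, on the table; origin at the centre of its underside.
- beaker: Loose bystander: clear glass beaker, 72 mm diameter at the rim, 85 mm tall, on the table; origin at the centre of its underside.
- brush: Loose bystander: small brush, 140 mm long, lying on the table near the robot; origin at the centre of its underside.
- spatula: Loose bystander: spatula with a blue handle, 180 mm long, lying on the table; origin at the centre of its underside.

How it is judged:
By the outcome, as a careful person would: the job done as asked, in the order asked, and still so for the second after the job is handed in, with the robot touching nothing.
It also fails if it takes over 58 s, if anything falls off the work surface, if the arm or the gripper's body presses on something with over 40 N, if the wrist force passes 120 N, or if a joint passes its speed limit or range.

## Robot

A 6-joint arm with a two-finger parallel gripper is mounted at the origin on the work surface. World frame = base frame: x ahead of the robot, y to its left, z up, the work surface at z = 0. Lengths are in mm, angles in rad, forces in N, time in s.
With the tool pointing down it reaches from about 250 to 775 mm from the base axis. Payload 8.9 kg.
Tool frame: the origin (TCP) lies midway between the tips of the shut fingers; the grasp point (between the pads) lies 19 mm behind it; z points along the fingers, y is the line along which they close (so a half turn about z gives the same grasp; the last joint's range is limited). The gripper opens to 85 mm and grips with 20 to 120 N. Pads are 22 mm wide; open, the fingers measure 114 mm over their backs; the gripper's body (76 mm by 85 mm) begins 54 mm behind the grasp point. The pads swing forward as they close: fully open they stand 13 mm farther back than shut.
Start: joints at [-1.444, 0.291, -0.153, 1.127, 0, 1.431], TCP at [137.909, -506.562, 231.305] pointing down, gripper open.
Joint ranges: [-2.52, 2.52], [-0.91, 1.74], [-1.3, 1.37], [-1.96, 2.02], [-1.52, 1.47], [-3.14, 3.14]. Speed limits (rad/s): [2.22, 2.22, 2.79, 3.14, 3.14, 3.14].

## Interface

Orientations are given as a rotation vector (axis times angle).
In Python, from cell import r gives the robot as it stands. The module is installed in compiled form; this text tells all that it offers.
- The arm moves only by the tool apply_moves, never from a script. Its argument "plan" is a list of rows, each a list of 5 numbers: the shift along the tool's x, y, z in m, then the turn about the tool's z in degrees, then the closure, from 0 (fully open) to 1 (shut). A call has exactly 5 rows; each row is the pose to reach, as a shift and turn from the pose commanded when the call began, along the tool's axes at that moment; what a row does not reach only later rows make up. A row lasts 1/12 s, in which the tool goes at most 41.7 mm and 7.16 degrees, less where a joint would pass 70% of its speed; a pose out of reach is approached as far as the arm can. A call with a gripper value outside its range is refused whole. The fingers move at their own pace and stop on an object; the grip force is fixed at half the most. Time passes only in rows, so rows that repeat a pose let the fingers close, or fill a call up. It gives the time, the measured TCP pose, the force, the opening and the grip force at its end, in the units of the state.
- r.get_obs(): the state, without advancing time (a new reading comes with each control period).
- r.snapshot(name): name is "scene" or "top" or "wrist"; returns (picture, depth): 420x560x3 uint8, blue, green, red; 420x560 float32, mm along the optical axis (not along the pixel's ray), 0 where there is no reading.
- r.get_calibration(name): a dict with "vertical_fov" (degrees; the focal length in pixels is half the picture's height over the tangent of half this angle, whatever the lens; pixels are square), "cx", "cy" (the principal point, pixels), "k1" (the pictures are not rectified: a ray, as slopes to the right and down, at radius r is drawn at 1 + k1 r^2 times it, then the intrinsics apply), "T" (4x4, takes a point from camera to world coordinates); the wrist camera has in their place "mount" (4x4, takes a point from camera to tool coordinates, whose origin is the TCP and whose axes are the flange's). Camera axes: x right, y up, looking along -z (the intrinsics and any distortion apply to the point x, -y, -z); pixel columns grow to the right and rows downward; lengths in mm; the calibration is good to about 2 mm. A picture is of the moment at which its call begins: read the wrist's pose just before it. get_calibration takes no time and is no camera call.
- r.close_job(): hands the job in; it is judged then, once.
The state is a dict: "clock": time; "q": joint angles; "dq": joint speeds; "tau": joint torques, N m; "eef_pos": TCP position; "tool_rot": TCP orientation; "ft_force": force on the tool from outside, world axes, zero at the start; "ft_torque": the same for the moment, N m; "finger_gap": finger opening in mm; "grasp_force": force on a finger pad.
Only numpy, scipy, OpenCV 4.12 (cv2) and the standard library are available. Lean on these libraries where they do the work, as an engineer would, in place of code of your own. Each camera call takes 0.05 s, during which the arm holds its last target. There are 200 camera calls.

## Working session

There is one attempt and no reset: what is moved stays moved. The work goes in short steps, Python scripts to look and compute and a tool call to move; the robot and the scene stay as the last step left them, time stands still between calls to the robot, and variables do not carry over. Pictures are saved under pics/ and viewed, at most 10 in all, crops included, and the job is handed in when it is done.

Besides the shell and the picture viewer there is one more tool, called after "Request:" by a JSON object that holds its "name" and its "arguments", one argument or row to a line. apply_moves: Moves the arm, as the interface text tells. Its arguments: {"type":"object","properties":{"plan":{"type":"array","items":{"type":"array","items":{"type":"number"}}}},"required":["plan"]}

```bash
mkdir -p pics
cat > h.py <<'E'
import numpy as np, cv2
from cell import r
from scipy.spatial.transform import Rotation as R
def cam(n,shape=(420,560)):
    c=r.get_calibration(n); f=shape[0]/2/np.tan(np.radians(c['vertical_fov'])/2)
    K=np.array([[f,0,c['cx']],[0,f,c['cy']],[0,0,1.]])
    if 'T' in c: T=np.array(c['T'])
    else:
        o=r.get_obs(); A=np.eye(4); A[:3,:3]=R.from_rotvec(o['tool_rot']).as_matrix(); A[:3,3]=o['eef_pos']; T=A@np.array(c['mount'])
    return K,c['k1'],T
def slopes(K,k1,px):
    return cv2.undistortPoints(np.array(px,float).reshape(-1,1,2),K,np.array([k1,0,0,0,0.]))[:,0]
def onplane(C,px,z):
    K,k1,T=C; s=slopes(K,k1,px); d=np.c_[s[:,0],-s[:,1],-np.ones(len(s))]@T[:3,:3].T
    t=(z-T[2,3])/d[:,2]; return T[:3,3]+d*t[:,None]
def bydepth(C,px,dep):
    K,k1,T=C; s=slopes(K,k1,px); D=np.asarray(dep,float)[:,None]
    return (np.c_[s[:,0],-s[:,1],-np.ones(len(s))]*D)@T[:3,:3].T+T[:3,3]
E
python3 - <<'E'
from h import *
for n in("top","scene"):
    C=cam(n); p,d=r.snapshot(n); cv2.imwrite(f'pics/{n}.png',p); np.savez(f'{n}.npz',p=p,d=d); print(n,C)
o=r.get_obs(); print(o)
E
```

```text
top (array([[392.52960457,   0.        , 276.29856118],
       [  0.        , 392.52960457, 218.93296874],
       [  0.        ,   0.        ,   1.        ]]), -0.04982233879407326, array([[ 2.64665432e-03,  9.87466173e-01, -1.57808596e-01,
         3.07699532e+02],
       [-9.99979866e-01,  3.52358690e-03,  5.27741745e-03,
        -2.20837292e+00],
       [ 5.76732351e-03,  1.57791451e-01,  9.87455617e-01,
         1.35507673e+03],
       [ 0.00000000e+00,  0.00000000e+00,  0.00000000e+00,
         1.00000000e+00]]))
scene (array([[380.80532321,   0.        , 274.20174814],
       [  0.        , 380.80532321, 212.9038117 ],
       [  0.        ,   0.        ,   1.        ]]), -0.059689169925233036, array([[ 6.92492431e-01, -3.86242665e-01,  6.09319979e-01,
         1.19697163e+03],
       [ 7.21065176e-01,  3.43889695e-01, -6.01502194e-01,
        -6.75469610e+02],
       [ 2.27869493e-02,  8.55895135e-01,  5.16647146e-01,
         6.71210606e+02],
       [ 0.00000000e+00,  0.00000000e+00,  0.00000000e+00,
         1.00000000e+00]]))
{'clock': 0.1, 'q': array([-1.44428849e+00,  2.91207557e-01, -1.54026949e-01,  1.12670155e+00,
       -2.12206358e-05,  1.43154258e+00]), 'dq': array([ 0.00180365, -0.00070488,  0.00183657,  0.00055092,  0.00057225,
        0.00154034]), 'tau': array([ 1.23787231e-03, -5.37980783e+01,  3.31918609e+01,  9.29503731e-03,
       -2.15594500e-04, -1.26576424e-05]), 'eef_pos': array([ 137.86005828, -506.18129929,  230.80716652]), 'tool_rot': array([-3.11276762e+00, -4.16078888e-01,  2.19153964e-05]), 'ft_force': array([-0.14686373,  0.49692625, -0.26195835]), 'ft_torque': array([0.01751874, 0.04027444, 0.00220495]), 'grasp_force': 0.0, 'finger_gap': 85.50578633880977}
```

View pics/top.png

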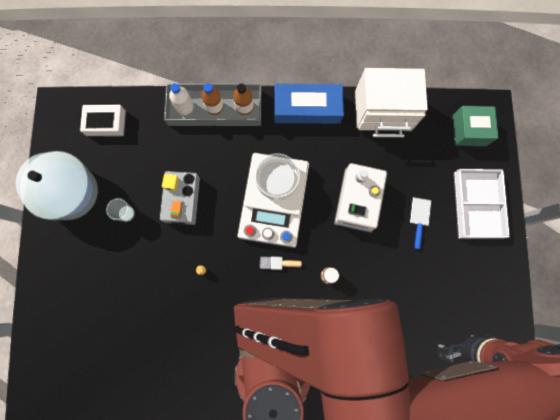

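View pics/scene.png

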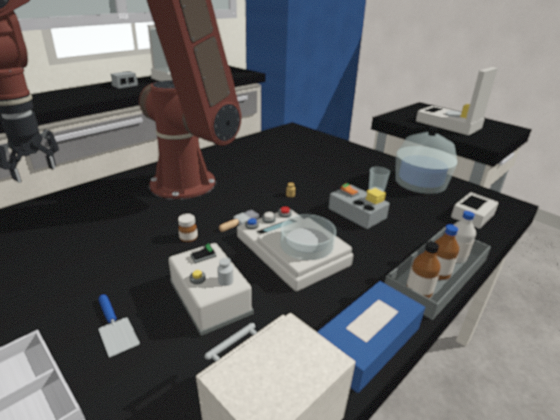

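The top view shows the power box on the left with its orange rocker at about (176,209). The balance keys are red (250,230), white (268,233) and blue (286,237). The printer is on the right with its black rocker at (357,210) and the green end at about (352,209).

```bash
cat > m.py <<'E'
from h import *
def masks(p,n,roi,C,d):
    hsv=cv2.cvtColor(p,cv2.COLOR_BGR2HSV)
    for name,lo,hi in n:
        m=cv2.inRange(hsv,np.array(lo),np.array(hi)); k=np.zeros_like(m); x0,y0,x1,y1=roi; k[y0:y1,x0:x1]=m[y0:y1,x0:x1]
        nn,l,st,ce=cv2.connectedComponentsWithStats(k)
        for i in range(1,nn):
            if st[i,4]>=6:
                ys,xs=np.where(l==i); P=bydepth(C,np.c_[xs,ys],d[ys,xs])
                print(name,ce[i].round(1),st[i].tolist(),np.median(P,0).round(1))
COL=[('orange',(5,150,120),(18,255,255)),('green',(45,100,40),(80,255,255)),('blue',(105,120,80),(125,255,255)),('red',(0,150,80),(4,255,255)),('yellow',(22,120,120),(34,255,255))]
E
python3 - <<'E'
from m import *
for n,roi in(("top",(150,150,400,250)),("scene",(160,170,400,300))):
    f=np.load(n+'.npz'); print(n); masks(f['p'],COL,roi,cam(n),f['d'])
f=np.load('top.npz')['p'][150:260,150:400]
cv2.imwrite('pics/crop.png',cv2.resize(f,None,fx=3.2,fy=3.2,interpolation=cv2.INTER_CUBIC))
E
```

```text
top
orange [175.9 208.1] [171, 202, 10, 15, 102] [550.  324.1  74.9]
green [352.5 207.8] [351, 205, 5, 7, 28] [ 543.4 -254.6  112.5]
green [173.8 212.9] [171, 212, 7, 2, 8] [529.6 328.9  83.9]
blue [285.9 235.9] [282, 232, 8, 8, 47] [457.5 -41.4  61.6]
red [249.3 229.9] [246, 227, 8, 7, 47] [477.   81.3  61.3]
yellow [169.5 181.7] [162, 174, 16, 16, 211] [635.  345.5  91.1]
yellow [374.7 190. ] [372, 187, 7, 7, 40] [ 602.7 -330.3  110.1]
scene
orange [348.9 189.9] [342, 187, 14, 7, 50] [549.2 315.7  73. ]
orange [192.4 227.6] [189, 225, 7, 6, 21] [ 352.1 -184.6   40. ]
green [345.5 184.4] [343, 183, 6, 4, 16] [528.9 329.9  81.1]
green [208.2 247.5] [206, 243, 6, 9, 32] [ 545.5 -258.4  110. ]
blue [251.8 221.1] [248, 219, 8, 5, 37] [465.  -46.6  59.9]
blue [380.3 292.6] [357, 281, 43, 19, 495] [903.4 -31.9  68.1]
red [284.7 208.9] [281, 206, 8, 7, 44] [480.7  77.7  59.8]
yellow [375.2 195.7] [366, 189, 20, 14, 195] [644.7 330.7  82. ]
yellow [196.5 274. ] [193, 271, 8, 7, 48] [ 609.5 -336.2  109.7]
```

View pics/crop.png

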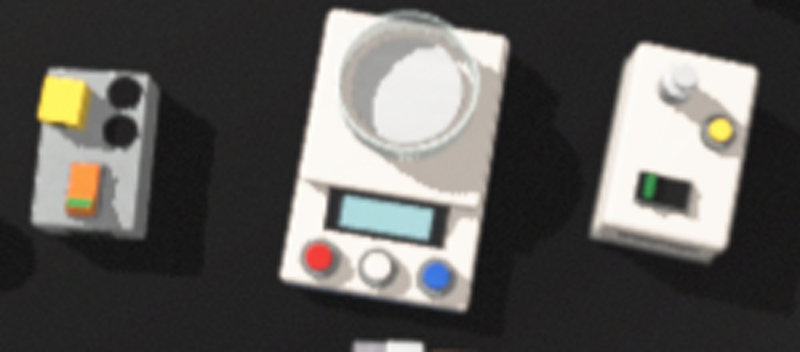

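The crop confirms it: the orange rocker's green end is at the front, the black rocker's green end is on the left, and the blue key is rightmost. I'll move toward the power box with the fingers shut.

Request:
{"name": "apply_moves", "arguments": {
  "plan": [
    [0.026,-0.0316,0,0,1],
    [0.052,-0.0632,0,0,1],
    [0.078,-0.0948,0,0,1],
    [0.104,-0.1264,0,0,1],
    [0.13,-0.158,0,0,1]
  ]
}}

```text
clock: 0.52
eef_pos: [222.0, -318.0, 230.9]
tool_rot: [-3.113, -0.415, 0.0]
ft_force: [1.2, -0.3, 0.6]
finger_gap: 25.5
grasp_force: 0.0
```

Request:
{"name": "apply_moves", "arguments": {
  "plan": [
    [0.026,-0.0316,0,0,1],
    [0.052,-0.0632,0,0,1],
    [0.078,-0.0948,0,0,1],
    [0.104,-0.1264,0,0,1],
    [0.13,-0.158,0,0,1]
  ]
}}

```text
clock: 0.93
eef_pos: [305.9, -131.5, 231.3]
tool_rot: [3.114, 0.415, 0.001]
ft_force: [1.8, -1.1, 0.1]
finger_gap: -0.0
grasp_force: 0.0
```

Request:
{"name": "apply_moves", "arguments": {
  "plan": [
    [0.026,-0.0316,0,0,1],
    [0.052,-0.0632,0,0,1],
    [0.078,-0.0948,0,0,1],
    [0.104,-0.1264,0,0,1],
    [0.13,-0.158,0,0,1]
  ]
}}

```text
clock: 1.35
eef_pos: [389.9, 55.5, 231.3]
tool_rot: [3.114, 0.417, 0.0]
ft_force: [2.3, -0.6, 0.8]
finger_gap: -0.2
grasp_force: 0.0
```

Request:
{"name": "apply_moves", "arguments": {
  "plan": [
    [0.026,-0.0316,0,0,1],
    [0.052,-0.0632,0,0,1],
    [0.078,-0.0948,0,0,1],
    [0.104,-0.1264,0,0,1],
    [0.13,-0.158,0,0,1]
  ]
}}

```text
clock: 1.77
eef_pos: [477.7, 227.1, 230.9]
tool_rot: [-3.092, -0.466, 0.005]
ft_force: [-0.5, 0.0, 0.0]
finger_gap: -0.1
grasp_force: 0.0
```

Request:
{"name": "apply_moves", "arguments": {
  "plan": [
    [0.02,-0.023,0.0,6,1],
    [0.04,-0.046,0.0,12,1],
    [0.056,-0.067,0,18,1],
    [0.056,-0.067,0,20,1],
    [0.056,-0.067,0,20,1]
  ]
}}

```text
clock: 2.18
eef_pos: [528.0, 160.4, 231.5]
tool_rot: [-3.04, -0.16, 0.027]
ft_force: [-0.1, -0.0, -0.3]
finger_gap: 0.0
grasp_force: 0.0
```

```bash
cat > w.py <<'E'
import sys
from m import *
o=r.get_obs(); C=cam('wrist'); p,d=r.snapshot('wrist'); cv2.imwrite(f'pics/{sys.argv[1]}.png',p); np.savez(sys.argv[1],p=p,d=d)
M=R.from_rotvec(o['tool_rot']).as_matrix()
print(o['clock'],o['eef_pos'].round(1),'toolx',M[:,0].round(3),o['q'].round(2),o['finger_gap'],o['ft_force'].round(1))
masks(p,COL,(0,0,560,420),C,d)
E
python3 w.py w1
```

```text
2.1833 [528.  160.4 231.5] toolx [ 0.994  0.105 -0.013] [ 0.1   0.34 -0.08  1.16  0.1   3.14] 0.014214947854660136 [-0.1 -0.  -0.3]
orange [111.6 138.7] [90, 111, 38, 64, 1646] [551.3 321.9  73.9]
orange [546.8 352.6] [539, 348, 17, 13, 51] [ 345.3 -167.2    6.4]
orange [555.4 381.1] [549, 367, 11, 29, 199] [ 330.5 -164.4   39.5]
green [104.3 162.8] [90, 156, 29, 15, 288] [530.7 326.2  81.8]
blue [495.5 279. ] [480, 265, 33, 29, 721] [460.6 -39.7  61.2]
red [373.5 243.7] [359, 229, 30, 30, 697] [480.4  81.   61.2]
yellow [78.2 30.5] [42, 0, 74, 65, 4163] [635.6 337.   91.5]
yellow [200.5 311.1] [194, 307, 15, 10, 86] [355.3 249.8  30.6]
```

View pics/w1.png

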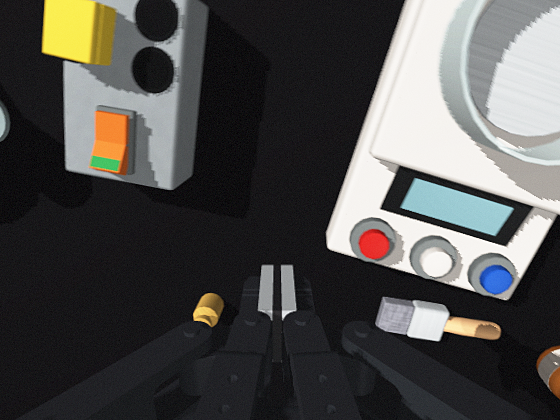

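The shut fingertips sit at about (278,268), the orange rocker at (112,139) with its stripe at (104,163), and the keys at the right. Joint 6 hit its limit, so I'll turn the other way. The tool's x axis then lies along world y.

Request:
{"name": "apply_moves", "arguments": {
  "plan": [
    [0,0,0,-7,1],
    [0,0,0,-14,1],
    [0,0,0,-21,1],
    [0,0,0,-28,1],
    [0,0,0,-35,1]
  ]
}}

```text
clock: 2.65
eef_pos: [527.2, 161.4, 232.0]
tool_rot: [-2.847, -1.078, -0.019]
ft_force: [-0.0, -0.7, 0.1]
finger_gap: -0.2
grasp_force: 0.0
```

Request:
{"name": "apply_moves", "arguments": {
  "plan": [
    [0,0,0,-7,1],
    [0,0,0,-14,1],
    [0,0,0,-21,1],
    [0,0,0,-28,1],
    [0,0,0,-35,1]
  ]
}}

```text
clock: 3.07
eef_pos: [527.2, 161.4, 232.0]
tool_rot: [-2.397, -1.889, -0.063]
ft_force: [0.1, 0.6, 0.3]
finger_gap: -0.0
grasp_force: 0.0
```

```bash
python3 -c "
from h import *
o=r.get_obs();M=R.from_rotvec(o['tool_rot']).as_matrix();print(o['eef_pos'],M.round(3),o['q'])"
```

```text
[527.20373323 161.43014447 231.99710062] [[ 0.235  0.972 -0.023]
 [ 0.968 -0.231  0.095]
 [ 0.087 -0.044 -0.995]] [ 0.10684204  0.34202541 -0.08267015  1.15844706  0.0970325   1.91281672]
```

```bash
cat > go.py <<'E'
import sys
from h import *
o=r.get_obs();M=R.from_rotvec(o['tool_rot']).as_matrix();t=np.array(list(map(float,sys.argv[1:4])))
d=t-o['eef_pos'];print(o['clock'],o['eef_pos'].round(1),'shift mm',(M.T@d).round(1),'len',np.linalg.norm(d).round(1),'down in tool',(M.T@[0,0,-1]).round(3),o['q'].round(2))
E
python3 go.py 532 326 105
```

```text
3.0667 [527.2 161.4 232. ] shift mm [149.4 -27.8 141.9] len 207.9 down in tool [-0.087  0.044  0.995] [ 0.11  0.34 -0.08  1.16  0.1   1.91]
```

Request:
{"name": "apply_moves", "arguments": {
  "plan": [
    [0.03,-0.0056,0.028,0,1],
    [0.06,-0.0111,0.056,0,1],
    [0.09,-0.0167,0.084,0,1],
    [0.12,-0.022,0.113,0,1],
    [0.149,-0.028,0.142,0,1]
  ]
}}

```text
clock: 3.48
eef_pos: [532.8, 327.0, 104.0]
tool_rot: [-2.403, -1.882, -0.064]
ft_force: [1.9, 0.2, -0.2]
finger_gap: -0.3
grasp_force: 0.0
```

Request:
{"name": "apply_moves", "arguments": {
  "plan": [
    [0,0,0,0,1],
    [0,0,0,0,1],
    [0,0,0,0,1],
    [0,0,0,0,1],
    [0,0,0,0,1]
  ]
}}

```text
clock: 3.9
eef_pos: [534.0, 324.5, 106.5]
tool_rot: [-2.405, -1.881, -0.066]
ft_force: [0.2, 0.5, 0.7]
finger_gap: -0.1
grasp_force: 0.0
```

```bash
python3 w.py w2; python3 go.py 532 326 74
```

```text
3.9 [534.  324.5 106.5] toolx [0.242 0.966 0.088] [ 0.38  0.55 -0.1   0.91  0.1   2.19] -0.0832605967838527 [0.2 0.5 0.7]
orange [274.6 235.3] [247, 212, 100, 65, 700] [527.4 339.6  74.6]
orange [332.5 267.2] [330, 267, 6, 2, 6] [560.  311.5  73.6]
orange [323.  268.5] [318, 268, 11, 2, 11] [554.8 311.8  73.8]
green [268.9 249. ] [257, 232, 24, 33, 579] [530.6 332.   82.1]
yellow [475.8 169.7] [414, 122, 122, 99, 10566] [632.3 350.2  92. ]
yellow [ 80.1 359.9] [54, 340, 50, 47, 817] [354.3 255.2  20.8]
yellow [ 55.1 389.2] [48, 382, 15, 16, 109] [342.9 247.5  44.6]
3.95 [534.  324.6 106.5] shift mm [-2.  -0.9 32.5] len 32.6 down in tool [-0.088  0.042  0.995] [ 0.38  0.55 -0.1   0.91  0.1   2.19]
```

View pics/w2.png

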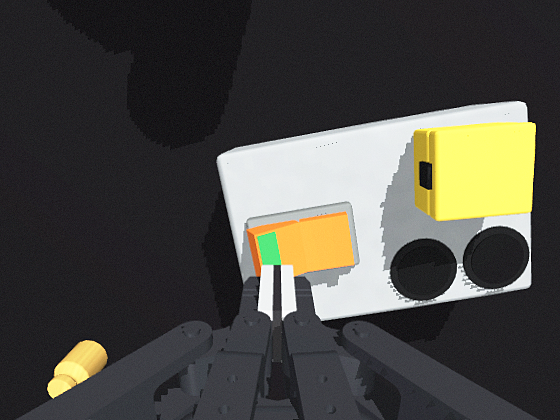

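The tips are just above the stripe at (269,249), centred on the rocker. I'll press now.

Request:
{"name": "apply_moves", "arguments": {
  "plan": [
    [-0.001,-0.001,0.015,0,1],
    [-0.002,-0.001,0.022,0,1],
    [-0.002,-0.001,0.026,0,1],
    [-0.002,-0.001,0.029,0,1],
    [-0.002,-0.001,0.031,0,1]
  ]
}}

```text
clock: 4.37
eef_pos: [530.9, 326.0, 74.5]
tool_rot: [-2.404, -1.882, -0.062]
ft_force: [-3.5, -3.4, 11.9]
finger_gap: -0.2
grasp_force: 6.0
```

Request:
{"name": "apply_moves", "arguments": {
  "plan": [
    [0,0,0.001,0,1],
    [0,0,0.002,0,1],
    [0,0,0.002,0,1],
    [0,0,0.002,0,1],
    [0,0,0.002,0,1]
  ]
}}

```text
clock: 4.78
eef_pos: [530.9, 326.1, 74.2]
tool_rot: [-2.405, -1.882, -0.063]
ft_force: [-7.3, -7.3, 20.4]
finger_gap: -0.1
grasp_force: 10.4
```

The force is rising with almost no motion, so this is the stop. I'll lift and check.

Request:
{"name": "apply_moves", "arguments": {
  "plan": [
    [0,0,0.001,0,1],
    [0,0,0.001,0,1],
    [0.001,0,-0.02,0,1],
    [0.003,0,-0.05,0,1],
    [-0.03,0,-0.09,0,1]
  ]
}}

```text
clock: 5.2
eef_pos: [527.8, 298.8, 152.9]
tool_rot: [-2.4, -1.885, -0.066]
ft_force: [0.0, 1.2, 1.4]
finger_gap: 0.2
grasp_force: 0.0
```

Request:
{"name": "apply_moves", "arguments": {
  "plan": [
    [-0.01,0,-0.01,0,1],
    [-0.04,0,-0.01,0,1],
    [-0.06,0,-0.01,0,1],
    [-0.06,0,-0.01,0,1],
    [-0.06,0,-0.01,0,1]
  ]
}}

```text
clock: 5.62
eef_pos: [513.1, 236.5, 156.9]
tool_rot: [-2.405, -1.88, -0.064]
ft_force: [0.7, -0.1, -0.3]
finger_gap: -0.1
grasp_force: 0.0
```

```bash
python3 w.py w3; python3 go.py 480 -200 200
python3 - <<'E'
from h import *
f=np.load('w3.npz');p=f['p']; cv2.imwrite('pics/w3c.png',cv2.resize(p[120:340,180:480],None,fx=2,fy=2))
E
```

```text
5.6167 [513.1 236.5 156.9] toolx [0.243 0.966 0.087] [ 0.25  0.41 -0.19  0.97  0.1   2.06] -0.05520603014404957 [ 0.7 -0.1 -0.3]
orange [314.2  75.3] [259, 44, 93, 65, 3277] [555.3 325.5  76.7]
orange [118.  241.2] [116, 240, 5, 4, 8] [359.  238.8   5.2]
green [271.5  83.5] [261, 61, 22, 46, 670] [528.4 327.5  74.5]
red [278.7 395.1] [271, 389, 15, 12, 125] [475.5  93.9  58.1]
yellow [444.7  21.9] [397, 0, 98, 49, 4050] [629.5 335.1  91.7]
yellow [ 87.1 243.9] [67, 221, 49, 43, 898] [351.1 249.1  39.1]
5.6667 [513.3 237.2 156.9] shift mm [-426.8   70.2  -83.9] len 440.6 down in tool [-0.088  0.044  0.995] [ 0.25  0.41 -0.19  0.97  0.1   2.06]
```

View pics/w3c.png

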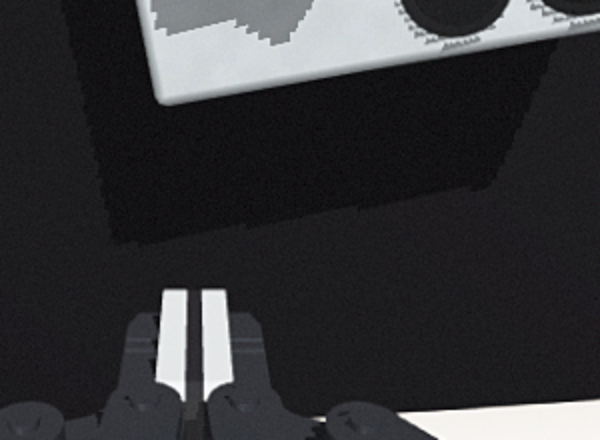

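My crop missed the rocker; it only shows the fingers and the edge of the box. The stripe height is 74.5 mm, which means level. I'll check the slope of the green half from the depth.

Run:
```python
from h import *
f=np.load('w3.npz');p,d=f['p'],f['d'];C=cam('wrist')
for x0,x1 in((262,306),(306,352)):
    h=cv2.cvtColor(p,cv2.COLOR_BGR2HSV); m=((h[...,1]>150)&(h[...,2]>90)); m=cv2.erode(m.astype(np.uint8),np.ones((5,5))); 
    ys,xs=np.where(m[44:110,x0:x1]); ys+=44; xs+=x0
    P=bydepth(C,np.c_[xs,ys],d[ys,xs]); A=np.c_[P[:,0]-540,P[:,1]-325,np.ones(len(P))]
    print(P.min(0).round(1),P.max(0).round(1),np.linalg.lstsq(A,P[:,2],rcond=None)[0].round(3))
```

```text
[525.1 302.4  71.4] [551.9 340.  305.6] [-4.6000e-02 -4.7200e-01  7.6217e+01]
[535.7 302.4  73.2] [574.4 339.3 305.6] [-0.205 -0.425 85.338]
```

Run:
```python
from h import *
f=np.load('w3.npz');p,d=f['p'],f['d'];C=cam('wrist')
h=cv2.cvtColor(p,cv2.COLOR_BGR2HSV); m=((h[...,1]>150)&(h[...,2]>90)); m=cv2.erode(m.astype(np.uint8),np.ones((5,5)))
m[:44]=0;m[110:]=0;m[:,:255]=0;m[:,355:]=0
ys,xs=np.where(m); P=bydepth(C,np.c_[xs,ys],d[ys,xs]); P=P[P[:,2]<95]
u=(P[:,:2]-[530,326])@[np.cos(.19),-np.sin(.19)]; v=(P[:,:2]-[530,326])@[np.sin(.19),np.cos(.19)]
for a in range(-6,48,4):
    k=(abs(u-a)<2)&(abs(v)<9)
    if k.sum()>5: print(a,k.sum(),np.median(P[k,2]).round(1),np.median(P[k,2]).round(1))
```

```text
-6 37 74.4 74.4
-2 194 74.5 74.5
2 80 74.5 74.5
6 161 73.7 73.7
10 196 73.7 73.7
14 196 73.7 73.7
18 196 74.0 74.0
22 196 75.7 75.7
26 196 77.6 77.6
30 196 79.5 79.5
34 199 81.2 81.2
38 194 83.2 83.2
42 115 80.8 80.8
```

The green half is flat at 73.7 mm and the other half slopes up by about 0.45, so the power rocker is fully on. Next is the printer.

Request:
{"name": "apply_moves", "arguments": {
  "plan": [
    [-0.028,0.0047,-0.0056,0,1],
    [-0.057,0.0094,-0.011,0,1],
    [-0.085,0.014,-0.017,0,1],
    [-0.114,0.0187,-0.022,0,1],
    [-0.142,0.0234,-0.028,0,1]
  ]
}}

```text
clock: 6.08
eef_pos: [502.3, 91.4, 171.2]
tool_rot: [-2.402, -1.884, -0.064]
ft_force: [1.5, 0.0, 0.2]
finger_gap: 0.1
grasp_force: 0.0
```

Request:
{"name": "apply_moves", "arguments": {
  "plan": [
    [-0.028,0.0047,-0.0056,0,1],
    [-0.057,0.0094,-0.011,0,1],
    [-0.085,0.014,-0.017,0,1],
    [-0.114,0.0187,-0.022,0,1],
    [-0.142,0.0234,-0.028,0,1]
  ]
}}

```text
clock: 6.5
eef_pos: [491.6, -54.5, 185.8]
tool_rot: [-2.403, -1.883, -0.064]
ft_force: [0.2, -0.1, -0.7]
finger_gap: 0.0
grasp_force: 0.0
```

Request:
{"name": "apply_moves", "arguments": {
  "plan": [
    [-0.028,0.0047,-0.0056,0,1],
    [-0.057,0.0094,-0.011,0,1],
    [-0.085,0.014,-0.017,0,1],
    [-0.114,0.0187,-0.022,0,1],
    [-0.142,0.0234,-0.028,0,1]
  ]
}}

```text
clock: 6.92
eef_pos: [480.9, -200.3, 200.1]
tool_rot: [-2.403, -1.883, -0.064]
ft_force: [-0.4, 0.1, 0.7]
finger_gap: -0.2
grasp_force: 0.0
```

```bash
python3 w.py w4; python3 go.py 543 -257 135
```

```text
6.9167 [ 480.9 -200.3  200.1] toolx [0.24  0.967 0.087] [-0.58  0.35 -0.15  1.14  0.07  1.23] -0.22089263879034962 [-0.4  0.1  0.7]
orange [134.7 214.3] [108, 201, 42, 36, 457] [ 350.4 -178.1   43.6]
green [389.6 282.7] [371, 275, 39, 17, 591] [ 545.  -258.1  111.6]
blue [206.7  17.9] [189, 0, 37, 38, 1141] [458.6 -45.   61.2]
yellow [478.  350.8] [462, 336, 32, 30, 717] [ 601.6 -329.   111.2]
6.9667 [ 481.3 -205.2  200.6] shift mm [-40.6  75.   59.4] len 103.9 down in tool [-0.084  0.042  0.996] [-0.58  0.36 -0.15  1.14  0.07  1.23]
```

View pics/w4.png

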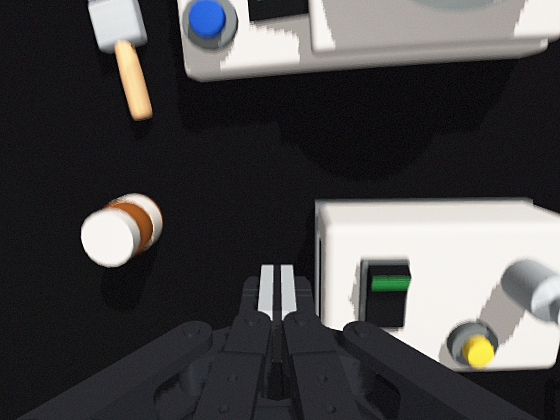

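The printer rocker is at about (388,295), with its green stripe at (390,283) and the yellow key at (478,351). I'll hover over the stripe and then press.

```bash
python3 go.py 544.5 -259.5 130
```

```text
6.9667 [ 481.3 -205.2  200.6] shift mm [-43.1  77.3  64.1] len 109.3 down in tool [-0.084  0.042  0.996] [-0.58  0.36 -0.15  1.14  0.07  1.23]
```

Request:
{"name": "apply_moves", "arguments": {
  "plan": [
    [-0.011,0.02,0.012,0,1],
    [-0.022,0.04,0.026,0,1],
    [-0.033,0.06,0.045,0,1],
    [-0.043,0.077,0.064,0,1],
    [-0.043,0.077,0.064,0,1]
  ]
}}

```text
clock: 7.38
eef_pos: [544.4, -253.4, 124.8]
tool_rot: [-2.401, -1.88, -0.062]
ft_force: [-1.9, 1.0, -0.8]
finger_gap: -0.1
grasp_force: 0.0
```

Request:
{"name": "apply_moves", "arguments": {
  "plan": [
    [0,0,0,0,1],
    [0,0,0,0,1],
    [0,0,0,0,1],
    [0,0,0,0,1],
    [0,0,0,0,1]
  ]
}}

```text
clock: 7.8
eef_pos: [543.5, -252.8, 130.4]
tool_rot: [-2.404, -1.883, -0.064]
ft_force: [0.4, 0.6, -0.5]
finger_gap: -0.4
grasp_force: 0.0
```

```bash
python3 w.py w5;python3 go.py 544.5 -259.5 104
```

```text
7.8 [ 543.5 -252.8  130.4] toolx [0.24  0.967 0.087] [-0.59  0.55 -0.03  1.06  0.07  1.22] -0.36550859570683825 [ 0.4  0.6 -0.5]
orange [ 29.2 173.2] [21, 168, 16, 12, 34] [ 351.2 -174.1    5.1]
orange [  4.8 191.8] [0, 174, 14, 37, 329] [ 353.1 -183.4   39.8]
green [290.5 267.8] [257, 262, 54, 17, 410] [ 551.9 -254.6  113.4]
yellow [423.8 350.9] [413, 345, 24, 16, 110] [ 607.9 -321.7  105.9]
7.85 [ 543.4 -252.9  130.3] shift mm [-8.4  3.8 25.5] len 27.1 down in tool [-0.087  0.043  0.995] [-0.59  0.55 -0.03  1.06  0.07  1.22]
```

View pics/w5.png

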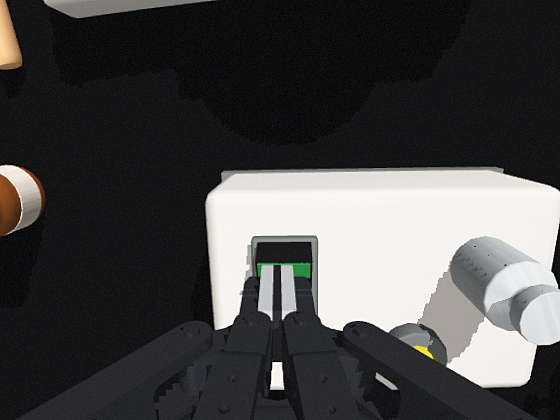

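The tips hover over the stripe, which spans columns 257–311 at row 268. They need to move about 8 mm inward before pressing.

Request:
{"name": "apply_moves", "arguments": {
  "plan": [
    [-0.006,0.003,0.008,0,1],
    [-0.0085,0.003,0.014,0,1],
    [-0.0085,0.003,0.019,0,1],
    [-0.0085,0.003,0.023,0,1],
    [-0.0085,0.003,0.026,0,1]
  ]
}}

```text
clock: 8.27
eef_pos: [544.2, -259.9, 103.9]
tool_rot: [-2.405, -1.883, -0.065]
ft_force: [-9.3, 3.5, 47.4]
finger_gap: 0.1
grasp_force: 23.5
```

Request:
{"name": "apply_moves", "arguments": {
  "plan": [
    [0,0,0.001,0,1],
    [0,0,0.002,0,1],
    [0,0,0.002,0,1],
    [0,0,0.002,0,1],
    [0,0,0.002,0,1]
  ]
}}

```text
clock: 8.68
eef_pos: [544.2, -259.9, 104.0]
tool_rot: [-2.406, -1.884, -0.065]
ft_force: [-7.9, 4.0, 35.4]
finger_gap: 0.3
grasp_force: 17.9
```

The rocker is at its stop. I'll lift and back off toward the balance.

Request:
{"name": "apply_moves", "arguments": {
  "plan": [
    [0,0,-0.015,0,1],
    [0.0,0,-0.05,0,1],
    [0.01,-0.02,-0.08,0,1],
    [0.03,-0.05,-0.09,0,1],
    [0.06,-0.07,-0.1,0,1]
  ]
}}

```text
clock: 9.1
eef_pos: [490.7, -195.0, 208.9]
tool_rot: [-2.406, -1.879, -0.063]
ft_force: [1.1, 1.1, 0.2]
finger_gap: 0.1
grasp_force: 0.0
```

Request:
{"name": "apply_moves", "arguments": {
  "plan": [
    [0,0,0,0,1],
    [0,0,0,0,1],
    [0,0,0,0,1],
    [0,0,0,0,1],
    [0,0,0,0,1]
  ]
}}

```text
clock: 9.52
eef_pos: [492.2, -194.7, 207.5]
tool_rot: [-2.403, -1.88, -0.063]
ft_force: [-0.4, 0.4, -0.2]
finger_gap: -0.0
grasp_force: 0.0
```

```bash
python3 w.py w6;python3 go.py 459.5 -43.5 90
python3 - <<'E'
from h import *
f=np.load('w6.npz');p,d=f['p'],f['d'];C=cam('wrist')
ys,xs=np.mgrid[0:420,0:560]; xs=xs.ravel();ys=ys.ravel();k=d[ys,xs]>0;xs=xs[k];ys=ys[k]
P=bydepth(C,np.c_[xs,ys],d[ys,xs]); q=P[:,:2]-[544.5,-258.5]
u=q@[.24,.97]; v=q@[.97,-.24]
for a in range(-48,8,4):
    k=(abs(u-a)<2)&(abs(v)<9)&(P[:,2]<125)
    if k.sum()>5: print(a,k.sum(),np.median(P[k,2]).round(1))
E
```

```text
9.5167 [ 492.2 -194.7  207.5] toolx [0.241 0.966 0.087] [-0.56  0.37 -0.11  1.16  0.07  1.25] -0.008764662157588211 [-0.4  0.4 -0.2]
orange [127.  217.6] [99, 205, 44, 36, 542] [ 348.8 -174.2   42.2]
green [371.2 279.3] [354, 273, 36, 14, 489] [ 545.2 -254.1  104.6]
blue [196.6  29.3] [179, 10, 37, 39, 1080] [459.2 -42.9  61.3]
yellow [460.3 352.2] [445, 337, 32, 31, 693] [ 602.1 -327.7  111.2]
9.5667 [ 492.2 -194.7  207.6] shift mm [127.9 -62.4 132.2] len 194.3 down in tool [-0.087  0.045  0.995] [-0.56  0.37 -0.11  1.16  0.07  1.25]
-32 11 111.5
-28 96 110.0
-24 143 108.3
-20 145 106.4
-16 130 104.4
-12 117 103.9
-8 115 103.8
-4 112 103.7
0 100 104.4
4 120 104.8
```

The green half is level at 103.8 mm and the other half slopes up, so the printer is on. Now the blue key at (459,-43), top at 61.3 mm.

Request:
{"name": "apply_moves", "arguments": {
  "plan": [
    [0.03,-0.015,0.02,0,1],
    [0.06,-0.03,0.045,0,1],
    [0.09,-0.045,0.075,0,1],
    [0.115,-0.057,0.105,0,1],
    [0.128,-0.062,0.132,0,1]
  ]
}}

```text
clock: 9.98
eef_pos: [458.7, -40.9, 89.7]
tool_rot: [-2.402, -1.882, -0.063]
ft_force: [1.6, -0.5, -1.0]
finger_gap: 0.1
grasp_force: 0.0
```

Request:
{"name": "apply_moves", "arguments": {
  "plan": [
    [0,0,0,0,1],
    [0,0,0,0,1],
    [0,0,0,0,1],
    [0,0,0,0,1],
    [0,0,0,0,1]
  ]
}}

```text
clock: 10.4
eef_pos: [461.2, -44.3, 91.8]
tool_rot: [-2.406, -1.882, -0.065]
ft_force: [-0.6, 0.8, -0.2]
finger_gap: -0.1
grasp_force: 0.0
```

```bash
python3 w.py w7;python3 go.py 459.5 -43.5 60
```

```text
10.4 [461.2 -44.3  91.8] toolx [0.242 0.966 0.087] [-0.31  0.34 -0.49  0.79  0.08  1.5 ] -0.14757755113320578 [-0.6  0.8 -0.2]
blue [272.9 246.1] [248, 223, 52, 49, 1844] [459.5 -38.1  61.4]
red [251.5  13.3] [222, 0, 59, 33, 1476] [476.6  73.6  61.2]
10.45 [460.9 -44.2  91.7] shift mm [-2.4 -0.2 31.6] len 31.7 down in tool [-0.087  0.042  0.995] [-0.31  0.34 -0.49  0.79  0.08  1.5 ]
```

View pics/w7.png

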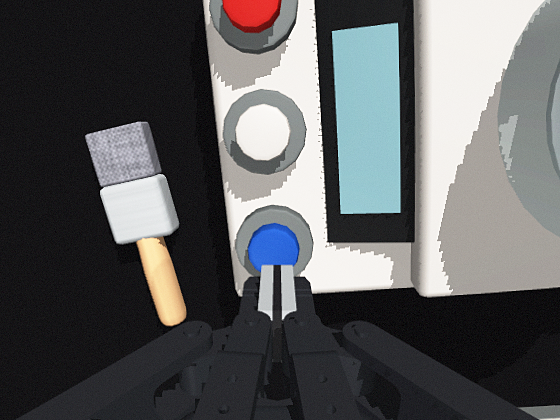

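The tips sit over the blue key at (273,246) and the white key is clear at (263,132). I'll press straight down.

Request:
{"name": "apply_moves", "arguments": {
  "plan": [
    [-0.001,0,0.012,0,1],
    [-0.002,0,0.022,0,1],
    [-0.0025,0,0.029,0,1],
    [-0.003,0,0.034,0,1],
    [-0.003,0,0.0365,0,1]
  ]
}}

```text
clock: 10.87
eef_pos: [459.4, -43.5, 55.3]
tool_rot: [-2.406, -1.882, -0.064]
ft_force: [-9.8, -3.1, 47.1]
finger_gap: 0.1
grasp_force: 23.6
```

Request:
{"name": "apply_moves", "arguments": {
  "plan": [
    [0,0,0.001,0,1],
    [0,0,0.001,0,1],
    [0,0,0.001,0,1],
    [0,0,0.001,0,1],
    [0,0,0.001,0,1]
  ]
}}

```text
clock: 11.28
eef_pos: [459.4, -43.4, 55.7]
tool_rot: [-2.406, -1.883, -0.065]
ft_force: [-8.3, -2.3, 32.8]
finger_gap: -0.1
grasp_force: 16.7
```

The key is on its stop: 33 N at z = 55.7. I'll lift clear.

Request:
{"name": "apply_moves", "arguments": {
  "plan": [
    [0,0,-0.01,0,1],
    [0.001,0,-0.03,0,1],
    [0.003,0,-0.06,0,1],
    [0.006,0,-0.09,0,1],
    [0.009,0,-0.12,0,1]
  ]
}}

```text
clock: 11.7
eef_pos: [463.0, -45.3, 175.2]
tool_rot: [-2.404, -1.881, -0.063]
ft_force: [1.4, -0.1, -0.2]
finger_gap: -0.0
grasp_force: 0.0
```

Request:
{"name": "apply_moves", "arguments": {
  "plan": [
    [0,0,0,0,1],
    [0,0,0,0,1],
    [0,0,0,0,1],
    [0,0,0,0,1],
    [0,0,0,0,1]
  ]
}}

```text
clock: 12.12
eef_pos: [462.4, -45.0, 172.6]
tool_rot: [-2.402, -1.881, -0.062]
ft_force: [0.3, 0.3, -0.2]
finger_gap: -0.1
grasp_force: 0.0
```

```bash
python3 w.py w8
python3 - <<'E'
from m import *
C=cam('scene');p,d=r.snapshot('scene'); masks(p,COL,(160,170,400,300),C,d); print(r.close_job())
E
```

```text
12.1167 [462.4 -45.  172.6] toolx [0.241 0.967 0.087] [-0.31  0.26 -0.37  1.    0.08  1.5 ] -0.05157399263113584 [ 0.3  0.3 -0.2]
blue [277.6 212.6] [260, 194, 36, 38, 1078] [458.8 -40.2  61.4]
red [263.2  37.5] [244, 16, 40, 44, 1371] [478.3  79.8  61.3]
orange [350.7 190.3] [345, 188, 12, 6, 42] [560.3 315.1  74.3]
orange [192.  227.9] [189, 226, 7, 5, 22] [ 353.1 -186.7   40.9]
green [344.3 186.1] [342, 185, 5, 3, 11] [523.6 331.5  73.5]
green [209.4 250.8] [207, 248, 6, 6, 24] [ 550.4 -259.   103.2]
blue [251.8 221.1] [248, 219, 8, 5, 37] [465.9 -46.9  60.2]
blue [380.3 292.6] [357, 281, 43, 19, 495] [903.  -32.   68.2]
red [284.6 209. ] [281, 206, 8, 7, 44] [481.   76.9  59.9]
yellow [375.3 195.8] [366, 189, 20, 14, 193] [644.8 330.9  82.7]
yellow [196.5 274.1] [193, 271, 8, 7, 47] [ 609.7 -336.   110. ]
the job is handed in; nothing more can be done
None
```

The job is handed in: the power rocker and then the printer rocker were pressed and measured fully on, and the blue zero key was pressed to its stop and is back up, finishing at about 12 s with no other key pressed.

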